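Load a bronze bush under the spring-closed cover of a parts tray

ROBOT

A 7-joint arm with a two-finger parallel gripper is mounted at the origin on a cart in front of the work surface, level with it; the furniture and walls round the work are solid. World frame = base frame: x ahead of the robot, y to its left, z up, the work surface at z = 0. Lengths are in m, angles in rad, forces in N, time in s.
With the tool pointing down it reaches from about 0.425 to 0.825 m from the base axis. Payload 3.6 kg.
Tool frame: the origin (TCP) lies where the fingers leave the gripper's body, on its centre line; the fingertips stand 73 mm ahead of it and the grasp point (between the pads) lies 54 mm ahead of it; x points along the fingers, y is the direction in which the jaws open and shut, and the axes are right-handed (so a half turn about x gives the same grasp; the last joint's range is limited). The gripper opens to 85 mm and grips with 20 to 120 N. Pads are 22 mm wide; open, the fingers measure 114 mm over their backs; the gripper's body (76 mm by 85 mm) begins 54 mm behind the grasp point. The pads swing forward as they close: fully open they stand 13 mm farther back than shut.
Start: joints at [1.272, 0.615, -0.013, 1.423, 0.008, 1.103, -0.04], TCP at [0.175, -0.626, 0.304] pointing down, gripper open.
Joint ranges: [-3.12, 3.12], [-0.3, 2.06], [-1.34, 1.32], [0.26, 2.42], [-1.36, 4.5], [0.01, 1.98], [-2.84, 2.84]. Speed limits (rad/s): [2.79, 2.79, 3.14, 3.14, 3.14, 3.14, 3.14].

INTERFACE

Orientations are given as a unit quaternion [x, y, z, w].
In Python, from station import arm, snapshot, camera_info, ticket gives the robot as it stands. Calls block until the motion is done:
- arm.movep(position, orientation): joint-space move of the TCP to a pose.
- arm.line_to(position, velocity=0.15, ori=None): straight line of the TCP; ori=None keeps the orientation; velocity is the mean speed in m/s.
- arm.move_j(angles): joint-space move.
- arm.move_gripper(opening, effort=None): opening from 0.0 (shut) to 1.0 (fully open); effort is the grip in N (None keeps the last); returns when the fingers have stopped.
- arm.pause(seconds).
- arm.ik(position, orientation): joint angles nearest the present ones, or None.
- snapshot(name): name is "scene" or "top"; returns the picture (384x512x3 uint8, blue, green, red); there is no depth.
- camera_info(name): a dict with "fx", "fy", "cx", "cy" (pixels), "R" (3x3) and "t" (3): a world point X has camera coordinates R X + t. Camera axes: x right, y down, z forward; pixel columns grow to the right and rows downward; lengths in m; the calibration is good to about 2 mm. A picture is of the moment at which its call begins. camera_info takes no time and is no camera call.
A pose or a line that the arm cannot do raises arm.MotionError and nothing moves.
- ticket.finish_job(): hands the job in, once; it reports no verdict.
Readings, each from a call of its own:
- arm.read_time(): time.
- arm.read_joint_positions(): joint angles.
- arm.read_dq(): joint speeds.
- arm.read_effort(): joint torques, N m.
- arm.read_tool_pos(): TCP position.
- arm.read_eef_rot(): TCP orientation.
- arm.read_ft_force(): force on the tool from outside, world axes, zero at the start.
- arm.read_wrist_torque(): the same for the moment, N m.
- arm.read_opening(): opening from 0.0 (shut) to 1.0 (fully open).
Only numpy, scipy, OpenCV 4.12 (cv2) and the standard library are available. Lean on these libraries where they do the work, as an engineer would, in place of code of your own. Each camera call takes 0.05 s, during which the arm holds its last target. There are 200 camera calls.

TASK

Put the bronze bush away in the covered bay of the blue tray: with one fingertip press the yellow paddle down and keep it down so that the spring-closed cover stays wide open, and with the other fingertip push the bush along the channel until it is completely under the cover, upright. Then draw back and let the cover close fully over it. Only press and push, never pinch or lift the bush, and leave the other loose parts where they stand.

Things in the scene. Friction and masses are not known exactly. Their poses are not given: they have to be found in the camera images.
- tray: Fixed blue tray with a channel. Origin: underside of its foot plate, below the channel's middle line; x runs along the channel toward the covered bay, y left of it, z up. Channel floor 20 mm above the worktop, from x = -115 mm (open end) to the back stop at x = +77 mm; 36 mm wide between side walls that reach z = 26 mm. Foot plate 6 mm thick, x -121 to +101, y -78 to +26 mm.
- cover (a joint): Angle of the spring-closed aluminium cover, rad: 0 closed, grows as it opens, stop at 1.7. Pressing the yellow paddle opens it; let go, the spring always closes it. Paddle level: 0.87 rad, enough for the bush. At 1.1 to 1.3 rad the cover stands nearly upright, its edge about 80 mm above the worktop, and a finger can pass along the channel beside it. 2 to 6 N at the fingertip hold it.
- paddle_edge (a point): Middle of the yellow paddle's outer edge; moves with the cover; closed: tray x = +15, y = -49, z = 64 mm. The paddle runs from tray x = -55 to +85 mm and, closed, slopes from the hinge line up and outward at 50 degrees (36 mm long). A fingertip 20 to 25 mm outside the hinge line with its end at z = 30 mm opens the cover about 1.2 rad, and can slide along the paddle while it holds it.
- bush_mid (a point): Centre of the bronze bush: a plain ring-shaped cylinder, 30 mm across and 22 mm high, 50 g, standing on end in the open part of the channel, its centre 11 mm above the channel floor (31 mm above the worktop). Pushed well off its middle it can wedge against a channel wall, so push it near the middle line.
- bay (a point): Where the centre of the bush lies nearly against the back stop: tray x = +60 mm, y = 0, z = 31 mm. Centres from x = +33 to +63 mm are completely under the cover. NOTE: man-high steel uprights, 60 mm wide, stand at world x = 0.31, y = 0.50, 0.12 and -0.35 m; the tray is in the gap right of the one at 0.12. An arm left of it must first fold back or point straight up, then swing.
- hex_sleeve: Bystander: grey hexagonal spacer sleeve standing on end, 35 mm across, 42 mm high; origin at the centre of its underside.
- core_plug: Bystander: round core plug, 58 mm across, 20 mm high; origin at the centre of its underside.
- bearing: Bystander: dark ball bearing lying flat, 52 mm across, 15 mm high; origin at the centre of its underside.
- small_gear: Bystander: small dark gear lying flat, 60 mm across, 16 mm high; origin at the centre of its underside.
- valve_spring: Bystander: dark valve spring standing on end, 31 mm across, 45 mm high; origin at the centre of its underside.
- mouth (a point): Middle of the mouth of the covered bay (tray x = +15 mm, y = 0, z = 31 mm). Before it the channel is open from above; beyond it lies the cover. Closed, the cover spans tray x = 15 to 85, y = -26 to +20 mm, its top at z = 48 mm, and a lip at the mouth hangs to z = 32 mm, so that the bush cannot pass.
- hinge (a point): Point on the cover's hinge line at the mouth: tray x = +15, y = -26, z = 36 mm. The line is parallel to tray x and ends in two steel posts (x = -63 and +93 mm, y = -36 to -20 mm, 42 mm high).
- bush: The same bronze bush; origin at the centre of its underside.

How it is judged:
By the outcome, as a careful person would: the job done as asked, in the order asked, and still so for the second after the job is handed in, with the robot touching nothing.
It also fails if it takes over 64 s, if anything falls off the work surface, if the arm or the gripper's body presses on something with over 40 N, if the wrist force passes 120 N, or if a joint passes its speed limit or range.

## Working session

There is one attempt and no reset: what is moved stays moved. The work goes in short steps, each a Python script; the robot and the scene stay as the last script left them, time stands still between calls to the robot, and variables do not carry over. Pictures are saved under pics/ and viewed, about 8 in all and at most 12, crops included, and the job is handed in when it is done.

```bash
mkdir -p pics; ls; python3 - <<'E'
from station import arm,snapshot,camera_info
import cv2
for n in("scene","top"):
    cv2.imwrite(f"pics/{n}0.png",snapshot(n)); c=camera_info(n); print(n,c)
print(arm.read_time(),arm.read_tool_pos(),arm.read_eef_rot(),arm.read_joint_positions())
E
```

```text
pics
scene {'fx': 357.5078028371555, 'fy': 357.5078028371555, 'cx': 259.9434820829731, 'cy': 189.9041115859608, 'R': array([[-0.70676052, -0.70732159,  0.01362839],
       [-0.48483695,  0.47024385, -0.73743057],
       [ 0.5151919 , -0.52779436, -0.67528543]]), 't': array([0.36465912, 0.32174468, 0.61319224])}
top {'fx': 346.91154845918277, 'fy': 346.91154845918277, 'cx': 254.96260807957466, 'cy': 189.46619428008887, 'R': array([[-0.02208564, -0.99950063,  0.02259911],
       [-0.98846403,  0.01844277, -0.15032871],
       [ 0.14983685, -0.02565851, -0.98837774]]), 't': array([-0.03686649,  0.525907  ,  0.91987677])}
0.1 [ 0.17499102 -0.62544897  0.30282948] [-0.70039912 -0.09701031  0.70067011 -0.09534919] [ 1.27150209  0.61584217 -0.01262474  1.42477345  0.0081381   1.10340806
 -0.04040039]
```

View pics/scene0.png

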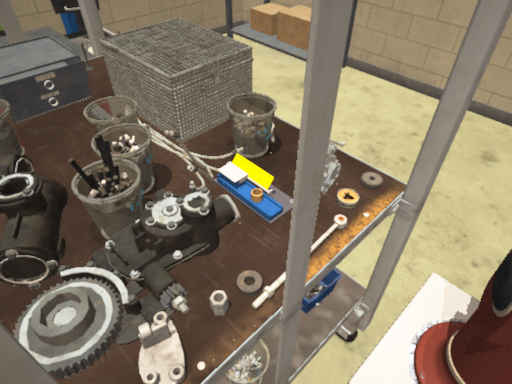

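View pics/top0.png

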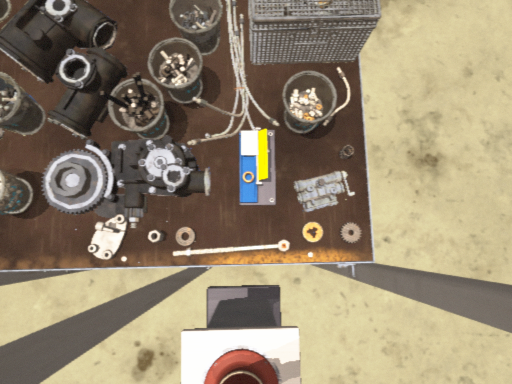

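The scene view shows the tray near (255,190), with the white cover at (233,172), the yellow paddle at (255,170) and the bush at (257,195). The top view shows the tray at (257,167) with the channel running up the image (world +x), the bush at (248,177) and the paddle on the right. The arm itself is out of view, to the right of the upright at y=-0.35.

```bash
cat > h.py <<'E'
import numpy as np,cv2
from station import arm,snapshot,camera_info,ticket
def ray(n,uv,z):
    c=camera_info(n);R=np.array(c["R"]);t=np.array(c["t"]);o=-R.T@t
    d=R.T@np.array([(uv[0]-c["cx"])/c["fx"],(uv[1]-c["cy"])/c["fy"],1.]);return o+d*(z-o[2])/d[2]
def proj(n,X):
    c=camera_info(n);p=np.array(c["R"])@np.array(X)+c["t"];return np.array([c["fx"]*p[0]/p[2]+c["cx"],c["fy"]*p[1]/p[2]+c["cy"]])
def mask(im,lo,hi): return cv2.inRange(cv2.cvtColor(im,cv2.COLOR_BGR2HSV),np.array(lo),np.array(hi))
def biggest(m):
    cs,_=cv2.findContours(m,cv2.RETR_EXTERNAL,cv2.CHAIN_APPROX_NONE);return max(cs,key=cv2.contourArea)
E
python3 - <<'E'
from h import *
for n,(x0,y0,x1,y1) in dict(top=(225,115,290,215),scene=(205,140,305,230)).items():
    im=cv2.imread(f"pics/{n}0.png");cr=im[y0:y1,x0:x1]
    cv2.imwrite(f"pics/{n}c.png",cv2.resize(cr,None,fx=6,fy=6,interpolation=0))
    for nm,lo,hi in(("yel",(25,150,120),(35,255,255)),("blue",(100,150,60),(118,255,255)),("bronze",(8,80,90),(22,255,255))):
        c=biggest(mask(cr,lo,hi)); r=cv2.minAreaRect(c)
        b=cv2.boxPoints(r)+[x0,y0]; print(n,nm,cv2.contourArea(c),np.add(r[0],[x0,y0]).round(1),b.round(1).tolist())
        z=dict(yel=.064,blue=.026,bronze=.042)[nm]
        print("   ",[ray(n,p,z)[:2].round(4).tolist() for p in b])
E
```

```text
top yel 392.5 [262.5 153.5] [[258.0, 128.0], [267.0, 128.0], [267.0, 179.0], [258.0, 179.0]]
    [[0.6937, -0.0592], [0.6933, -0.0842], [0.5495, -0.0802], [0.55, -0.0558]]
top blue 470.5 [248.5 178.5] [[241.0, 156.0], [256.0, 156.0], [256.0, 201.0], [241.0, 201.0]]
    [[0.6243, -0.0103], [0.6236, -0.053], [0.4945, -0.0501], [0.4954, -0.0082]]
top bronze 769.0 [241.  173.5] [[225.0, 214.0], [225.0, 133.0], [257.0, 133.0], [257.0, 214.0]]
    [[0.4586, 0.0357], [0.6877, 0.0336], [0.6864, -0.0569], [0.4569, -0.0516]]
scene yel 529.5 [251.8 170.3] [[228.9, 163.6], [236.8, 151.8], [274.6, 177.1], [266.8, 188.8]]
    [[0.6708, -0.0386], [0.6948, -0.0881], [0.5502, -0.0851], [0.5333, -0.0394]]
scene blue 808.5 [248.8 193.5] [[213.9, 179.6], [224.9, 164.5], [283.7, 207.3], [272.7, 222.4]]
    [[0.6844, 0.0045], [0.7129, -0.0587], [0.4862, -0.052], [0.4707, 0.0036]]
scene bronze 116.5 [256.5 194.5] [[251.0, 188.0], [262.0, 188.0], [262.0, 201.0], [251.0, 201.0]]
    [[0.5796, -0.031], [0.5603, -0.0508], [0.5273, -0.0176], [0.5458, 0.0015]]
```

View pics/topc.png

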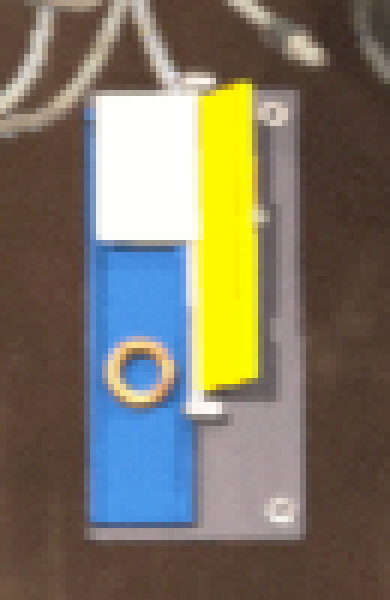

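View pics/scenec.png

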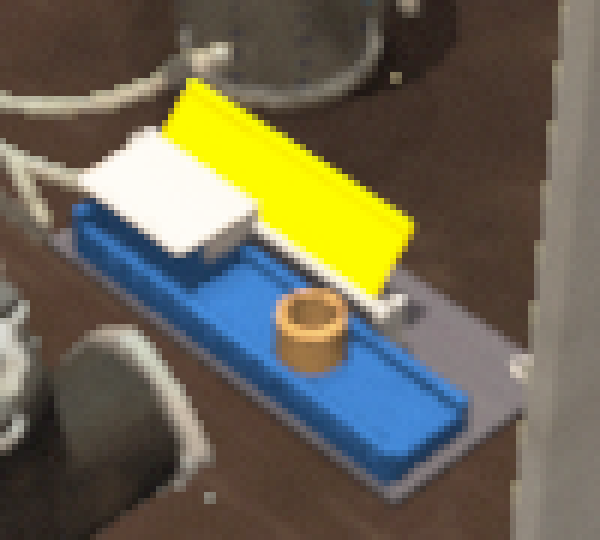

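Top crop: foot-plate corners are at (83,541), (304,540) and (299,90), cover corners at (96,96) to (199,240), and the bush ring centre at (140,372). The scene crop agrees: the bush is upright in the open channel, just short of the mouth, and the cover is closed. I'll fit the tray pose from these corners.

```bash
cat > fit.py <<'E'
from h import *
# crop px (6x), height mm, tray xy mm
T=[((83,541),6,(-121,26)),((304,540),6,(-121,-78)),((299,90),6,(101,-78)),
   ((97,240),48,(15,20)),((199,240),48,(15,-26)),((96,96),48,(85,20)),((257,380),64,(-55,-49)),((249,80),64,(85,-49))]
S=[((399,502),6,(-121,26)),((160,132),48,(85,20)) ,((413,217),64,(-55,-49)),((190,78),64,(85,-49)),((255,208),48,(15,-26))]
S=[S[0],S[2],S[3],S[4]]
def fit(n,P,off):
    w=np.array([ray(n,np.array(p)/6-.5+off,z/1e3)[:2] for p,z,_ in P]);q=np.array([t for *_,t in P])/1e3
    wc,qc=w.mean(0),q.mean(0);A=((q-qc).T@(w-wc));th=np.arctan2(A[0,1]-A[1,0],A[0,0]+A[1,1])
    R=np.array([[np.cos(th),-np.sin(th)],[np.sin(th),np.cos(th)]]);o=wc-R@qc
    print(n,"yaw",th.round(4),"o",o.round(4),"res mm",((w-(q@R.T+o))*1e3).round(1).tolist());return o,R
a=fit("top",T,(225,115));b=fit("scene",S,(205,140))
for nm,p in(("top",np.array((140,372))/6-.5+(225,115)),("scene",np.array((313,312))/6-.5+(205,140))):
    w=ray(nm,p,.042)[:2];print("bush",nm,w.round(4),"tray mm",((w-a[0])@a[1]*1e3).round(1))
E
python3 fit.py
python3 - <<'E'
from h import *
from scipy.spatial.transform import Rotation as Ro
# 'down' orientation: tool x=-z world; tool y along tray y -> try both
for yaw in (0,np.pi):
    for p in ([.55,-.06,.2],[.65,-.06,.2]):
        y=np.array([-np.sin(yaw),np.cos(yaw),0]);x=np.array([0,0,-1.]);z=np.cross(x,y)
        q=Ro.from_matrix(np.c_[x,y,z]).as_quat();print(yaw,p,q,arm.ik(p,q))
print(Ro.from_quat(arm.read_eef_rot()).as_matrix().round(3))
E
```

```text
top yaw -0.0167 o [ 0.6081 -0.0301] res mm [[-0.2, 1.9], [-0.1, 0.9], [0.1, 0.2], [-0.4, 0.6], [-0.4, -0.8], [-1.0, 1.1], [0.4, -3.1], [1.5, -0.9]]
scene yaw 0.0022 o [ 0.6076 -0.0338] res mm [[-2.6, 2.6], [3.6, -3.9], [1.0, -2.3], [-2.0, 3.7]]
bush top [ 0.5615 -0.0285] tray mm [-46.6   0.8]
bush scene [ 0.5604 -0.0321] tray mm [-47.7  -2.8]
0 [0.55, -0.06, 0.2] [0.         0.70710678 0.         0.70710678] [ 0.53005167  0.69983799 -0.74685726  1.81294158  0.60757294  0.87331696
  1.06466199]
0 [0.65, -0.06, 0.2] [0.         0.70710678 0.         0.70710678] [ 0.47175865  0.84166607 -0.77835993  1.51669833  0.64638447  1.05385247
  1.10440951]
3.141592653589793 [0.55, -0.06, 0.2] [ 7.07106781e-01 -4.32978028e-17 -7.07106781e-01 -4.32978028e-17] [ 0.08538754  0.59115938 -0.02491799  1.82712858  0.02097556  0.72355752
 -1.52182066]
3.141592653589793 [0.65, -0.06, 0.2] [ 7.07106781e-01 -4.32978028e-17 -7.07106781e-01 -4.32978028e-17] [ 0.06719939  0.72242524 -0.01513958  1.53154341  0.0129059   0.88772163
 -1.52310133]
[[-0.001  0.27  -0.963]
 [ 0.002 -0.963 -0.27 ]
 [-1.    -0.002  0.   ]]
```

```bash
python3 - <<'E'
from h import *
q=np.array(arm.read_joint_positions())
for f in (.5,1.):
    t=q.copy();t[[1,3,5]]=q[[1,3,5]]+f*(np.array([-.28,2.40,1.02])-q[[1,3,5]]);t[[2,4]]*=1-f
    arm.move_j(t);p=arm.read_tool_pos();print(arm.read_time(),p,"r",np.hypot(*p[:2]),arm.read_ft_force().round(1))
E
```

```text
1.0667 [ 0.10401211 -0.40538978  0.38322725] r 0.4185204834265142 [-0.5 -0.3 -0.6]
2.0583 [ 0.02864122 -0.1667868   0.35753071] r 0.16922811933125728 [ 0.5 -0.3 -0.1]
```

```bash
cat >> h.py <<'E'
from scipy.spatial.transform import Rotation as Ro
O=np.array([.608,-.031]);YAW=-.012;CC=.0588
def w2(p): c,s=np.cos(YAW),np.sin(YAW);return O+np.array([[c,-s],[s,c]])@np.array(p)
def pose(push,psi,z):
    "push finger centre (tray m), psi = lead angle of the paddle finger, TCP height"
    d=np.array([np.sin(psi),-np.cos(psi)]);c=w2(np.array(push)+CC/2*d)
    a=YAW+psi;y=np.array([np.sin(a),-np.cos(a),0]);x=np.array([0,0,-1.])
    return [*c,z],Ro.from_matrix(np.c_[x,y,np.cross(x,y)]).as_quat()
def st(m=""): print(m,round(arm.read_time(),2),"tcp",np.round(arm.read_tool_pos(),4),"F",np.round(arm.read_ft_force(),1),"op",round(arm.read_opening(),3))
E
python3 - <<'E'
from h import *
q=np.array(arm.read_joint_positions());q[0]=.1;q[6]=-1.5;arm.move_j(q);st("swung")
arm.move_gripper(.52);st()
p,o=pose((-.095,.003),0,.2);print(arm.ik(p,o));arm.movep(p,o);st("above")
p[2]=.115;arm.line_to(p);st("low");f0=arm.read_ft_force()
while p[2]>.075:
    p[2]-=.001;arm.line_to(p,velocity=.02)
    if abs(arm.read_ft_force()[2]-f0[2])>2.5:break
st("contact");cv2.imwrite("pics/c.png",snapshot("top"));cv2.imwrite("pics/cs.png",snapshot("scene"))
a=cv2.resize(cv2.imread("pics/c.png")[110:230,210:310],None,fx=4,fy=4);b=cv2.resize(cv2.imread("pics/cs.png")[130:250,205:305],None,fx=4,fy=4)
cv2.imwrite("pics/c2.png",np.hstack([a,b]))
E
```

```text
swung 3.37 tcp [ 0.1652 -0.0388  0.3576] F [ 0.5 -0.3  0.3] op 1.002
 3.85 tcp [ 0.1648 -0.0386  0.3576] F [-0.3 -0.3 -0.3] op 0.519
[ 0.07394379  0.54525035 -0.01039107  1.93018629  0.00872023  0.66619843
 -1.52459266]
above 5.28 tcp [ 0.5123 -0.0563  0.2007] F [1.2 0.8 1.1] op 0.52
low 5.99 tcp [ 0.5132 -0.0564  0.1159] F [-0.7 -0.3 -0.2] op 0.523
contact 12.24 tcp [ 0.5128 -0.0563  0.0906] F [-1.3  0.7  5.2] op 0.52
```

View pics/c2.png

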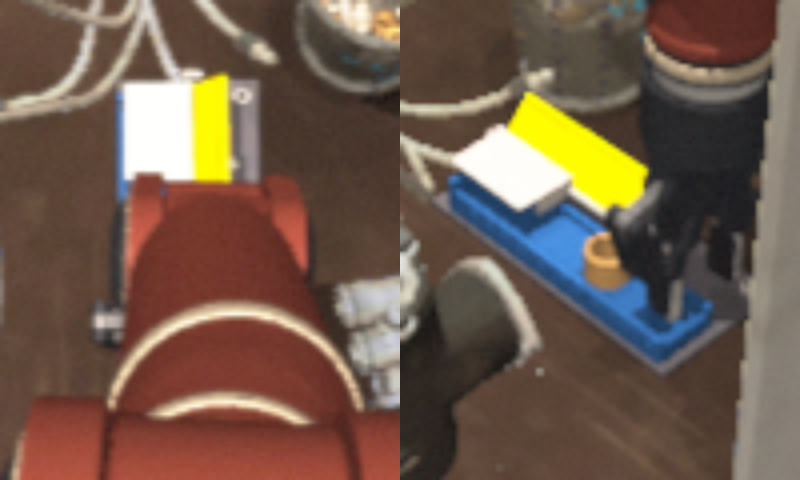

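The scene half shows the push finger standing in the channel behind the bush and the other finger clear over the foot plate. The top view is blocked by the arm. Floor contact puts the tips 70.6 mm ahead of the TCP. Next I'll rotate and press the paddle.

```bash
python3 - <<'E'
from h import *
psi=np.arctan2(31,50)
p=np.array(arm.read_tool_pos());p[2]=.150;arm.line_to(p)
p,o=pose((-.080,.002),psi,.150);arm.line_to(p,ori=o);st("rot")
for z in (.075,.065,.055,.045,.036,.028):
    p[2]=z+.0706;arm.line_to(p,velocity=.06);st(z)
cv2.imwrite("pics/ds.png",snapshot("scene"))
cv2.imwrite("pics/d2.png",cv2.resize(cv2.imread("pics/ds.png")[130:230,200:310],None,fx=6,fy=6))
E
```

```text
rot 13.6 tcp [ 0.5425 -0.0533  0.149 ] F [ 0.  -0.3  0.3] op 0.517
0.075 13.85 tcp [ 0.5427 -0.0531  0.1451] F [-0.   0.6  0.3] op 0.517
0.065 14.17 tcp [ 0.543  -0.0528  0.1351] F [-0.7  1.3  0.7] op 0.518
0.055 14.48 tcp [ 0.5429 -0.0528  0.1251] F [-0.5  1.4  0.2] op 0.519
0.045 14.8 tcp [ 0.5434 -0.0535  0.1153] F [-0.6 -0.2  1.9] op 0.518
0.036 15.1 tcp [ 0.5438 -0.0541  0.107 ] F [ 1.3 -2.6  4.7] op 0.522
0.028 15.38 tcp [ 0.5439 -0.0534  0.0995] F [-0.3 -0.9  5.7] op 0.52
```

View pics/d2.png

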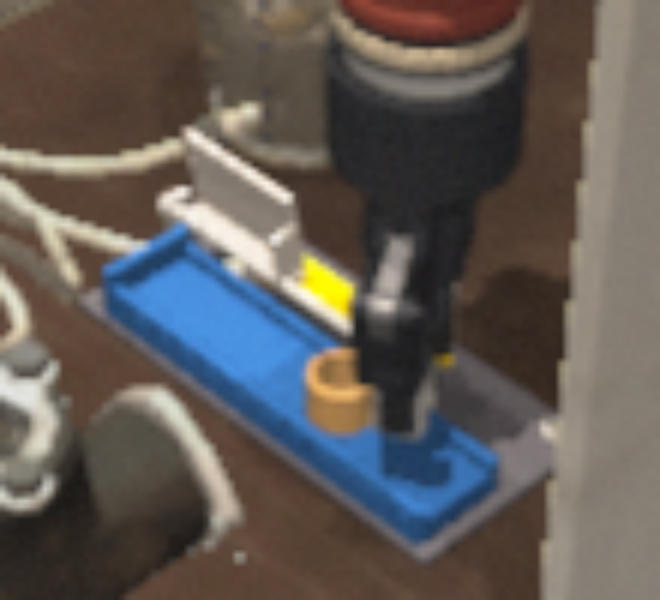

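The cover stands nearly upright with the bay open, and the push fingertip is just behind the bush. Now I'll push in monitored steps.

```bash
python3 - <<'E'
from h import *
psi=np.arctan2(31,50)
for x in (-.070,-.055,-.040,-.020,0.,.010):
    p,o=pose((x,.002),psi,.0986);arm.line_to(p,velocity=.05,ori=o);st(x)
    F=arm.read_ft_force()
    if np.hypot(F[0],F[1])>12: print("STOP");break
cv2.imwrite("pics/es.png",snapshot("scene"))
cv2.imwrite("pics/e2.png",cv2.resize(cv2.imread("pics/es.png")[130:230,200:310],None,fx=6,fy=6))
E
```

```text
-0.07 15.78 tcp [ 0.5519 -0.0547  0.0988] F [-1.7 -2.   6.3] op 0.519
-0.055 16.23 tcp [ 0.5666 -0.0554  0.0986] F [-2.8 -3.1  5.3] op 0.521
-0.04 16.68 tcp [ 0.5816 -0.0558  0.0986] F [-1.9 -3.8  5.2] op 0.521
-0.02 17.23 tcp [ 0.6009 -0.0571  0.0985] F [-4.5 -4.5  6.2] op 0.52
0.0 17.78 tcp [ 0.6191 -0.0616  0.0984] F [-6.8 -9.3  7.9] op 0.525
0.01 18.13 tcp [ 0.6285 -0.0644  0.0984] F [ -7.6 -12.5   9.2] op 0.524
STOP
```

View pics/e2.png

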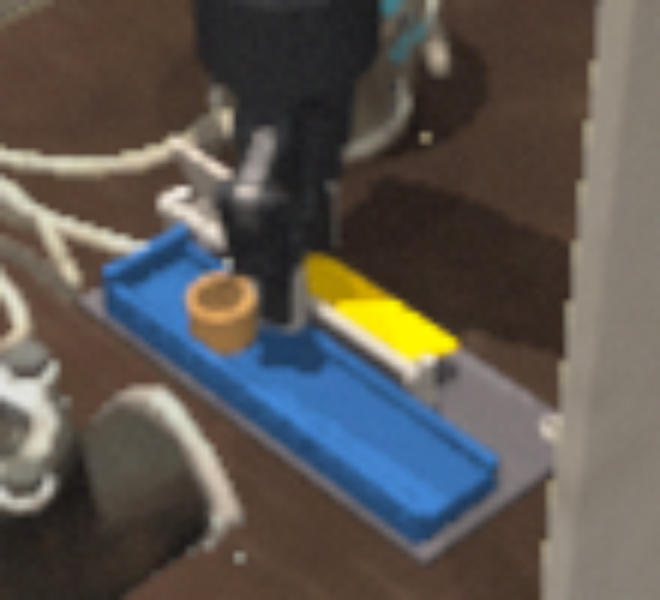

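The bush is upright but has drifted to the left wall at about pixel (223,310). The finger corner has slid to its right, and the TCP reads 10 mm off in y, so a wedge is building. I'll back off with the paddle held, turn the finger so its flat face is square to the channel, and re-centre.

```bash
sed -i 's/^CC=.*//' h.py; python3 - <<'E'
import h
from h import *
psi=np.arctan2(31,50)
p,o=pose((-.015,.002),psi,.0986);arm.line_to(p,velocity=.06,ori=o);st("back")
arm.move_gripper(.42);st("narrow")
h.CC=.0502
for f in (.66,.33,0):
    p,o=pose((-.015,.003),psi*f,.0986);arm.line_to(p,velocity=.05,ori=o);st(f)
print("target",np.round(p,4))
cv2.imwrite("pics/fs.png",snapshot("scene"))
cv2.imwrite("pics/f2.png",cv2.resize(cv2.imread("pics/fs.png")[130:230,200:310],None,fx=6,fy=6))
E
```

```text
back 18.75 tcp [ 0.6091 -0.0556  0.0993] F [ 2.8 -5.4  5.1] op 0.521
narrow 19.0 tcp [ 0.6102 -0.0574  0.0996] F [ 2.2 -8.1  5.3] op 0.422
0.66 19.34 tcp [ 0.6042 -0.0531  0.1   ] F [ 3.3 -6.5  6.1] op 0.423
0.33 19.68 tcp [ 0.5999 -0.0528  0.0999] F [ 4.2 -3.5  6.4] op 0.424
0 20.01 tcp [ 0.595  -0.0527  0.0997] F [ 3.  -3.3  5.3] op 0.417
target [ 0.5927 -0.0529  0.0986]
```

View pics/f2.png

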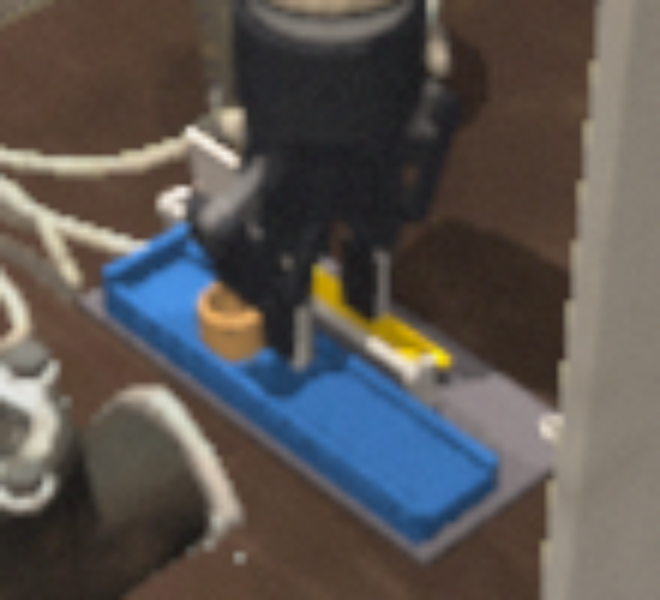

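The flat-faced finger is now behind the bush, with its tip at about (303,365) in the crop. The bush top centre is at about (232,303), and the cover is still up. I'll check both positions in the tray frame.

```bash
python3 - <<'E'
from h import *
c,s=np.cos(YAW),np.sin(YAW);M=np.array([[c,-s],[s,c]])
for n,uv,z in(("tip",(303,365),.028),("tip left/right",(293,365),.028),("bush top",(232,303),.042),("bush bottom centre",(232,337),.020),("wall inner far L corner",(105,283),.026)):
    w=ray("scene",(np.array(uv)+.5)/6-.5+[200,130],z)[:2];print(n,w.round(4),((w-O)@M*1e3).round(1))
E
```

```text
tip [ 0.5858 -0.0336] [-22.2  -2.8]
tip left/right [ 0.5887 -0.0305] [-19.3   0.2]
bush top [ 0.6244 -0.0284] [16.3  2.8]
bush bottom centre [ 0.6268 -0.0298] [18.7  1.4]
wall inner far L corner [ 0.6876 -0.0092] [79.3 22.8]
```

```bash
python3 - <<'E'
import h
from h import *
h.CC=.0502
for x in (-.010,0.,.010,.018,.025,.031):
    p,o=pose((x,.005),0,.0980);arm.line_to(p,velocity=.04,ori=o);st(x);print("   tgt",np.round(p,4))
    F=arm.read_ft_force()
    if abs(F[1])>11 or abs(F[0])>12: print("STOP");break
cv2.imwrite("pics/gs.png",snapshot("scene"))
cv2.imwrite("pics/g2.png",cv2.resize(cv2.imread("pics/gs.png")[130:230,200:310],None,fx=6,fy=6))
E
```

```text
-0.01 20.34 tcp [ 0.5963 -0.0515  0.0977] F [-2.2 -3.9  6. ] op 0.422
   tgt [ 0.5978 -0.051   0.098 ]
0.0 20.74 tcp [ 0.6047 -0.0519  0.097 ] F [-4.8 -3.9  5.3] op 0.422
   tgt [ 0.6078 -0.0511  0.098 ]
0.01 21.14 tcp [ 0.6146 -0.0523  0.0968] F [-3.  -4.9  5.6] op 0.419
   tgt [ 0.6178 -0.0512  0.098 ]
0.018 21.49 tcp [ 0.6226 -0.0524  0.0968] F [-3.5 -3.6  4.9] op 0.423
   tgt [ 0.6258 -0.0513  0.098 ]
0.025 21.82 tcp [ 0.6295 -0.0526  0.0968] F [-3.6 -4.4  3.9] op 0.417
   tgt [ 0.6328 -0.0514  0.098 ]
0.031 22.12 tcp [ 0.6356 -0.0527  0.0968] F [-2.  -4.6  5.1] op 0.423
   tgt [ 0.6388 -0.0515  0.098 ]
```

View pics/g2.png

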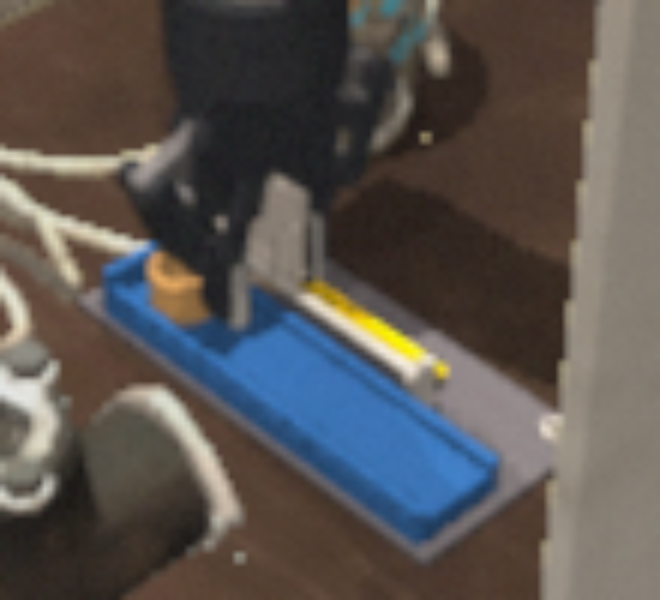

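The bush is upright near the back stop at about (178,285), with no side-load growth and the cover still standing. I'll nudge it 3 mm more, draw back along the channel with the paddle held, then lift.

```bash
python3 - <<'E'
import h
from h import *
h.CC=.0502
p,o=pose((.034,.005),0,.0980);arm.line_to(p,velocity=.04,ori=o);st("end")
p,o=pose((.025,.004),0,.0980);arm.line_to(p,velocity=.06,ori=o)
p,o=pose((-.018,.004),0,.0980);arm.line_to(p,velocity=.08,ori=o);st("drawn")
cv2.imwrite("pics/h1.png",snapshot("scene"))
p[2]=.16;arm.line_to(p,velocity=.06);p[2]=.25;arm.line_to(p);st("up")
q=np.array(arm.read_joint_positions());t=q.copy();t[[1,3,5]]=[-.28,2.40,1.02];t[[2,4]]=0;arm.move_j(t);arm.pause(.5);st("folded")
cv2.imwrite("pics/h2.png",snapshot("scene"));cv2.imwrite("pics/h3.png",snapshot("top"))
g=lambda f,r:cv2.resize(cv2.imread(f)[r[1]:r[3],r[0]:r[2]],(390,390))
cv2.imwrite("pics/h.png",np.hstack([g("pics/h1.png",(200,130,300,230)),g("pics/h2.png",(200,130,300,230))]))
cv2.imwrite("pics/ht.png",cv2.imread("pics/h3.png"))
E
```

```text
end 22.42 tcp [ 0.6383 -0.0527  0.0967] F [-3.9 -5.2  4.3] op 0.419
drawn 23.4 tcp [ 0.5912 -0.0517  0.0988] F [ 2.  -4.3  6.3] op 0.422
up 25.38 tcp [ 0.5891 -0.0518  0.2491] F [-1.  -0.2 -0.1] op 0.42
folded 27.5 tcp [ 0.1645 -0.0304  0.3567] F [-0.6 -0.1  0.5] op 0.416
```

View pics/h.png

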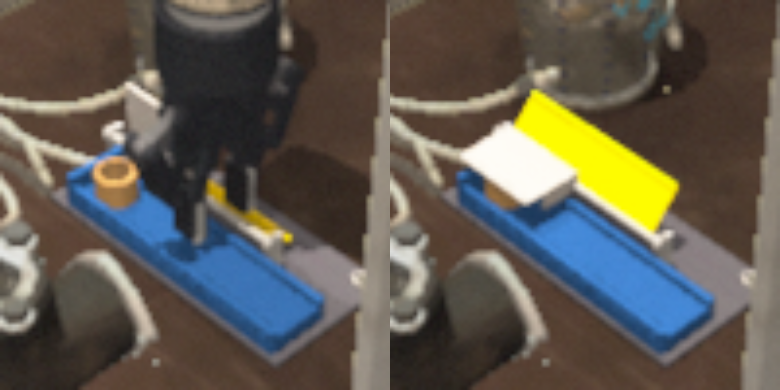

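View pics/ht.png

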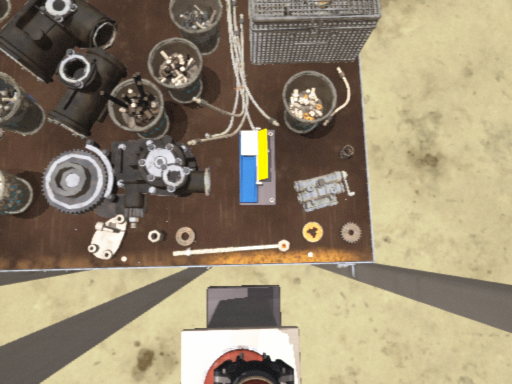

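The left half shows the bush upright at (116,180), deep in the bay, with the finger drawn back. The right half and the top view show the cover closed with the bush behind it, and the bystanders look unmoved. I'll check numerically against the first pictures.

```bash
python3 - <<'E'
from h import *
c,s=np.cos(YAW),np.sin(YAW);M=np.array([[c,-s],[s,c]])
w=ray("scene",(np.array((115,169))+.5)/3.9-.5+[200,130],.042)[:2];print("bush tray mm",((w-O)@M*1e3).round(1))
for n,f in(("scene","h2"),("top","h3")):
    a=cv2.imread(f"pics/{n}0.png");b=cv2.imread(f"pics/{f}.png")
    ya,yb=[mask(i,(25,150,120),(35,255,255)) for i in(a,b)];print(n,"yellow px",(ya>0).sum(),"changed",(ya!=yb).sum())
    d=(cv2.absdiff(a,b).max(2)>45).astype(np.uint8)
    for r in cv2.connectedComponentsWithStats(d)[2][1:]:
        if r[4]>8: print("  change box",r.tolist())
st();ticket.finish_job()
E
```

```text
bush tray mm [54.2  1.2]
scene yellow px 578 changed 0
  change box [483, 0, 29, 86, 1396]
  change box [435, 75, 77, 138, 4958]
  change box [224, 176, 9, 8, 37]
  change box [250, 188, 14, 15, 165]
  change box [466, 249, 46, 69, 1169]
  change box [421, 272, 50, 28, 384]
  change box [448, 311, 17, 25, 207]
  change box [499, 316, 13, 20, 112]
  change box [448, 335, 6, 14, 37]
top yellow px 450 changed 3
  change box [242, 171, 13, 13, 111]
  change box [278, 328, 22, 31, 255]
  change box [213, 352, 86, 32, 1597]
  change box [238, 377, 18, 7, 51]
  change box [233, 378, 5, 6, 12]
 27.6 tcp [ 0.1645 -0.0305  0.3567] F [ 0.5 -0.3 -0.4] op 0.421
the job is handed in; nothing more can be done
```

The bush is put away upright under the closed cover, and I handed the job in at 27.6 s. One fingertip held the yellow paddle down while the other pushed the bush along the channel. I then drew back with the paddle still held, lifted off so the cover could close, and folded the arm away.

**Problem on the way:** the first push used a turned finger, and its corner drove the bush toward the left wall. The side force rose to about 12 N and the tool was pushed about 10 mm off line. I backed off with the paddle still pressed, turned the finger square to the channel, and finished with only 4–5 N sideways.

**Last checks:**
- **Bush:** seen just before the cover closed, it stood upright with its centre at about tray x = 54 mm, y = 1 mm. That is within the 33–63 mm that counts as fully covered.
- **Cover:** the paddle's pixels match the first pictures (0 changed in the scene view, 3 in the top view), so the cover is fully closed.
- **Other parts:** the only changes seen on the work surface are the bush's old and new places. All other changes are at the robot's base and the arm itself.
- **Contact:** the robot is touching nothing, with under 1 N on the wrist.
- **Disagreement:** the two cameras differ by about 3 mm sideways on the tray position, so I used values in between.

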